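# Level the serving shelf and hold the spirit level down

### The job

First press the spirit level fully home in its cradle on the wooden serving shelf. Then turn the wing knob of the shelf's levelling foot so that, when the level is pressed and the foot stands firmly on its cork disc, the bubble lies centred between the two marks; finish with the gripper still pressing the spirit level down, bubble centred, and do not let go. Leave the glass, the tape roll and the steel cup alone.

Things in the scene. Friction and masses are not known exactly. Their poses are not given: they have to be found in the camera images.
- stand: dark steel end block that carries the shelf, 200 x 60 x 60 mm, fixed to the worktop; origin on the worktop under the middle of the board; y axis along the shelf from the foot end to the hinge end, z up. The shelf hinges on it about a level axis 165 mm along +y and 45 mm up
- shelf: brown board 200 x 300 x 18 mm, top 63 mm up when level; origin on its hinge axis, y as the stand's. A hinge spring holds the foot end up at a stop 0.055 rad over level, foot clear of its disc; let go, it rises again. Pushing it or the level down stands the foot on the disc: about 4 N on the level's foot-end patch, 9 N on the other; 8 to 15 N stand it firmly. Only then does the bubble show the foot's setting
- spirit_level: aluminium bar level with black ends, 30 wide x 180 long x 34 mm high, along the shelf in a steel cradle; green vial under an invisibly clear cover in the middle of its top, a rubber patch on top at either end. Origin in the middle of its underside, y away from the foot, z up. Its near end is 70 mm from the knob's axis; its top about 101 mm over the worktop when home and the shelf is level
- press_foot_end (a point): top of the rubber patch on the spirit level nearer the foot, 66 mm from the middle of the bar; a place to press down, moves with the level. When the shelf is let go it rises up to 20 mm here
- press_hinge_end (a point): top of the other rubber patch, nearer the hinge; pressing here works as well but needs more force
- level_seat (a joint): how far the spirit level is pressed into its cradle (m): 0 stands 5 mm proud, 0.005 fully home on a hard stop. Takes about 2 N of push and stays where it is pushed
- bubble (a joint): position of the white bubble (capsule 15 mm long, 10 mm wide) in the vial (m): 0 centred, positive toward the foot (foot end too high), negative toward the hinge (foot end too low); 0.6 mm for each milliradian of the shelf's tilt. Two black marks 21 mm apart, across the vial and on the bar beside it, enclose the middle. Unpressed it stands at about +0.033 whatever the foot's setting
- knob (a joint): angle of the foot's knob (rad), limits -1.45 and 1.45; grows clockwise seen from above. Clockwise screws the foot out, 8 mm per radian, and raises that end: with the foot on its disc 1 rad clockwise moves the bubble by +14 mm (toward the foot). Stiff, about 0.3 N m; stays where it is left. Turns with the shelf pressed or not
- knob_grip (a point): middle of the grip of the black wing knob above the foot, beyond the board's end, on the turning axis. The wing is a bar 14 thick, 48 long and 28 mm high, its top 12 mm above this point. x axis across the wing (close the fingers along it), y along it; turns with the knob, leans with the shelf. About 91 mm over the worktop when the shelf is level, 19 mm higher when let go
- foot_knob: the wing knob itself; origin on its axis 32 mm below the grip point; same axes as knob_grip
- foot: steel stud with a black rubber pad 32 mm across below the knob; origin at the bottom of the pad. It stands on one of two fixed cork discs (4 or 16 mm thick, 52 mm across), the other lies as a spare behind the shelf
- tumbler: clear open glass, 78 mm across, 92 mm high, loose; origin under its centre; a bystander
- tape: roll of masking tape lying flat, 96 mm across, 25 mm high, loose; origin under its centre; a bystander
- cup: small steel cup, 65 mm across, 57 mm high, loose; origin under its centre; a bystander

How it is judged (in metres and radians):
On the way, in this order (a step that is already met when the one before it is completed fails the run):
1. the spirit level is pressed home in its cradle (value of joint level_seat above 0.004 m), for 0.2 s.
2. the gripper takes hold of the foot's knob (contact force between any of the fingers, the arm and foot_knob above 2 N), for 0.2 s.
At the end, for the whole second after the job is handed in: The robot is still pressing on the spirit level (more than 2 N) and on nothing of the knob; the level is home (within 1 mm), the foot bears on its disc with more than 1 N, and the bubble is within 3.5 mm of the centre, for the whole last second (value of joint level_seat above 0.004 m and value of joint bubble between -0.0035 and 0.0035 m and contact force between any of the fingers, the arm and spirit_level above 2 N and contact force between foot and anything else above 1 N and contact force between foot_knob and anything else below 0.5 N); the arm keeps its last pose, push and grip.
It fails at once if the glass, the tape roll or the steel cup is moved by more than 30 mm or tipped over (distance of any of tumbler, tape, cup from where it was at the start of the episode above 0.03 m or angle between any of tumbler, tape, cup's own z axis and vertical above 0.5 rad).
It also fails if it takes over 59 s, if anything falls off the work surface, if the arm or the gripper's body presses on something with over 40 N, if the wrist force passes 120 N, or if a joint passes its speed limit or range.

### The arm

A 6-joint arm with a two-finger parallel gripper is mounted at the origin on a cart in front of the work surface, level with it; the furniture and walls round the work are solid. World frame = base frame: x ahead of the robot, y to its left, z up, the work surface at z = 0. Lengths are in m, angles in degrees, forces in N, time in s.
With the tool pointing down it reaches from about 0.35 to 0.85 m from the base axis. Payload 8.1 kg.
Tool frame: the origin (TCP) lies at the centre of the arm's flange, where the gripper is bolted on; the fingertips stand 173 mm ahead of it and the grasp point (between the pads) lies 155 mm ahead of it (robot.grasp_offset is the distance from the TCP to the grasp point, in m); z points along the fingers, y is the direction in which the jaws open and shut (so a half turn about z gives the same grasp; the last joint's range is limited). The gripper opens to 85 mm and grips with 20 to 120 N. Pads are 22 mm wide; open, the fingers measure 114 mm over their backs; the gripper's body (76 mm by 85 mm) begins 54 mm behind the grasp point. The pads swing forward as they close: fully open they stand 13 mm farther back than shut.
Start: joints at [60.023, 7.471, 85.268, -0, 87.261, -4.893], TCP at [0.254, 0.543, 0.405] pointing down, gripper open.
Joint ranges: [-169.43, 169.43], [-51.17, 129.36], [1.28, 143.12], [-76.62, 256.62], [0, 156.53], [-152.29, 152.29]. Speed limits (degrees/s): [136.94, 136.94, 159.86, 180, 180, 180].

### API

Orientations are given as a 3x3 rotation matrix whose columns are the frame's x, y, z axes.
In Python, from station import robot gives the robot as it stands. The module is installed in compiled form; this text tells all that it offers.
- The arm moves only by the tool play_rows, never from a script. Its argument "motion" is a list that holds one entry, the list of rows, each a list of 5 numbers: the gripper's target within -1 to 1 (shut at 1, half-way at 0, fully open at -1), then the shift along the tool's x, y, z in m, then the turn about the tool's z in degrees. A call has 1 to 10 rows; each row is the pose to reach, as a shift and turn from the pose commanded when the call began, along the tool's axes at that moment; what a row does not reach only later rows make up. A row lasts 1/8 s, in which the tool goes at most 62.5 mm and 10.7 degrees, less where a joint would pass 70% of its speed; a pose out of reach is approached as far as the arm can. A call with a gripper value outside its range is refused whole. The fingers move at their own pace and stop on an object; "squeeze" is the grip in N (left out, the last holds). Time passes only in rows, so rows that repeat a pose let the fingers close. It gives the time, the measured TCP pose, the force and the opening at its end, in the units of the state.
- robot.get_state(): the state, without advancing time (a new reading comes with each control period).
- robot.read_camera(name): name is "scene" or "top"; returns a dict with "frame" (400x640x3 uint8, red, green, blue), "range_z" (400x640 float32, m along the optical axis (not along the pixel's ray), 0 where there is no reading), "fovy" (degrees; the focal length in pixels is half the picture's height over the tangent of half this angle, whatever the lens; pixels are square), "cx", "cy" (the principal point, pixels), "D" ([k1, k2, p1, p2, k3] as OpenCV has them; the pictures are not rectified), "R" (3x3) and "t" (3): a world point X has camera coordinates R X + t. Camera axes: x right, y down, z forward; pixel columns grow to the right and rows downward; lengths in m; the calibration is good to about 2 mm. A picture is of the moment at which its call begins.
- robot.close_job(): hands the job in, once; it reports no verdict.
Trained networks look in a picture, given as the dict that the camera call returned (one of the last four; its "shot" number tells which), for a name from the list of things; names that differ only in an ending like _2 or _b are one class to them, and where a whole thing is asked for, a point or a joint stands for the part that bears it (a point fixed in the world has none). Each returns a list of dicts, best first, with "confidence" (0 to 1); they miss things now and then, are a little off and sometimes report something else, mostly with a low value. They report only what shows in the picture. A call takes as long as a camera call.
- robot.recognise(query, picture): "location" ([x, y, z] in m, in world coordinates, good to about 4 mm: the middle of the surface that is visible of it).
- robot.masks_of(query, picture): "pixels" (400x640 bool, what is visible of it).
- robot.mark_of(query, picture): "location" ([x, y, z] in m, in world coordinates, good to about 4 mm: a listed point, or the origin of a listed thing).
The state is a dict: "t": time; "joint_pos": joint angles; "dq": joint speeds; "effort": joint torques, N m; "position": TCP position; "tcp_rot": TCP orientation; "ft_force": force on the tool from outside, world axes, zero at the start; "ft_torque": the same for the moment, N m; "gripper_width": opening from 0.0 (shut) to 1.0 (fully open).
Only numpy, scipy, OpenCV 4.12 (cv2) and the standard library are available. Lean on these libraries where they do the work, as an engineer would, in place of code of your own. Each camera call takes 0.05 s, during which the arm holds its last target.

## Working session

There is one attempt and no reset: what is moved stays moved. The work goes in short steps, Python scripts to look and compute and a tool call to move; the robot and the scene stay as the last step left them, time stands still between calls to the robot, and variables do not carry over. Pictures are saved under pics/ and viewed, and the job is handed in when it is done.

Besides the shell and the picture viewer there is one more tool, called in YAML: its name, and indented under it one key for each argument. play_rows: Moves the arm, as the interface text tells. Its arguments: {"type":"object","properties":{"motion":{"type":"array","items":{"type":"array","items":{"type":"array","items":{"type":"number"}}}},"squeeze":{"type":"number"}},"required":["motion"]}

```bash
mkdir -p pics; cat > h.py <<'E'
from station import robot
import numpy as np, cv2
def save(p,n): cv2.imwrite('pics/'+n,p['frame'][:,:,::-1])
def pix(p,X):
    f=200/np.tan(np.radians(p['fovy']/2));K=np.array([[f,0,p['cx']],[0,f,p['cy']],[0,0,1]])
    r,_=cv2.Rodrigues(np.array(p['R'])); return cv2.projectPoints(np.array(X,float).reshape(-1,1,3),r,np.array(p['t'],float),K,np.array(p['D'],float))[0].reshape(-1,2)
def ray(p,uv):
    f=200/np.tan(np.radians(p['fovy']/2));K=np.array([[f,0,p['cx']],[0,f,p['cy']],[0,0,1]])
    n=cv2.undistortPoints(np.array(uv,float).reshape(-1,1,2),K,np.array(p['D'],float)).reshape(-1,2)
    R=np.array(p['R']);t=np.array(p['t']); d=np.c_[n,np.ones(len(n))]@R; return -R.T@t,d
def atz(p,uv,z):
    o,d=ray(p,uv); return o+d*((z-o[2])/d[:,2])[:,None]
E
python3 - <<'E'
from h import *
np.set_printoptions(precision=4,suppress=True)
s=robot.get_state();print(s)
for c in('scene','top'):
    p=robot.read_camera(c);save(p,c+'0.png');print(c,-np.array(p['R']).T@p['t'],p['fovy'])
    for q in['press_foot_end','press_hinge_end','knob_grip','spirit_level','foot_knob','shelf','stand','foot','tumbler','tape','cup']:
        print(q,[(np.round(m['location'],4),round(m['confidence'],2)) for m in robot.mark_of(q,p)[:2]])
E
```

```text
{'t': 0.0, 'joint_pos': array([60.0232,  7.5156, 85.3316,  0.0002, 87.262 , -4.8944]), 'dq': array([-0.0303, -0.0109, -0.0032, -0.0816,  0.0625, -0.0283]), 'effort': array([  0.0014, -56.9389, -50.0561,   0.0001,   0.0141,  -0.    ]), 'position': array([0.2542, 0.5432, 0.4036]), 'tcp_rot': array([[-0.9057,  0.4239, -0.001 ],
       [ 0.4239,  0.9057, -0.0016],
       [ 0.0002, -0.0019, -1.    ]]), 'ft_force': array([1.249 , 0.0538, 0.1123]), 'ft_torque': array([-0.005 ,  0.0247, -0.0012]), 'gripper_width': 0.9964065291724584}
scene [ 0.3099 -1.0429  0.8148] 49.83557287755918
press_foot_end [(array([ 0.5338, -0.0878,  0.1193]), 0.56)]
press_hinge_end [(array([0.5245, 0.0466, 0.1139]), 0.63)]
knob_grip [(array([ 0.5405, -0.1725,  0.1096]), 0.53)]
spirit_level [(array([ 0.5308, -0.0196,  0.0866]), 0.91)]
foot_knob [(array([ 0.5405, -0.1814,  0.0816]), 0.45), (array([ 0.7172, -0.2915, -0.0019]), 0.42)]
shelf [(array([0.5187, 0.1668, 0.0457]), 0.91)]
stand [(array([0.5275, 0.0021, 0.0021]), 0.72), (array([ 0.5322, -0.0882,  0.1221]), 0.18)]
foot [(array([0.5256, 0.0458, 0.1142]), 0.24)]
t
[... 175 characters left out ...]
1471] 54.28946811052878
press_foot_end [(array([ 0.5296, -0.0838,  0.1207]), 0.93), (array([ 0.5415, -0.1774,  0.0793]), 0.32)]
press_hinge_end [(array([0.5244, 0.0482, 0.1132]), 0.72)]
knob_grip [(array([ 0.5414, -0.1819,  0.1102]), 0.43)]
spirit_level [(array([ 0.5305, -0.0206,  0.0776]), 0.57)]
foot_knob [(array([ 0.5396, -0.1793,  0.079 ]), 0.53)]
shelf [(array([0.5216, 0.1702, 0.0406]), 0.65), (array([ 0.7879,  0.1645, -0.0011]), 0.16)]
stand [(array([ 0.5271,  0.0034, -0.0011]), 0.88)]
foot []
tumbler [(array([ 0.579 , -0.4241,  0.0007]), 0.96), (array([ 0.5314, -0.0863,  0.1215]), 0.65)]
tape [(array([ 0.7852,  0.1681, -0.    ]), 0.86)]
cup [(array([ 0.7135, -0.288 , -0.0007]), 0.68)]
```

View pics/scene0.png

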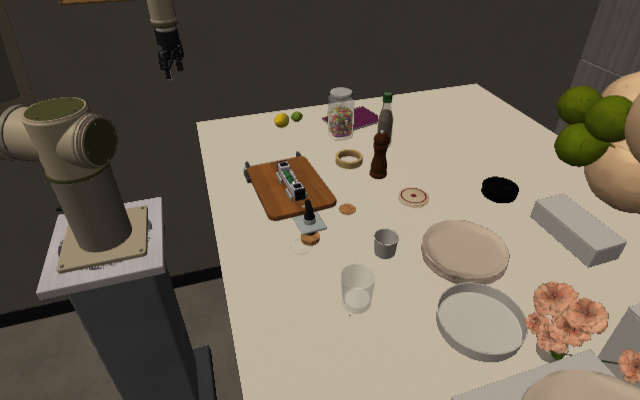

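View pics/top0.png

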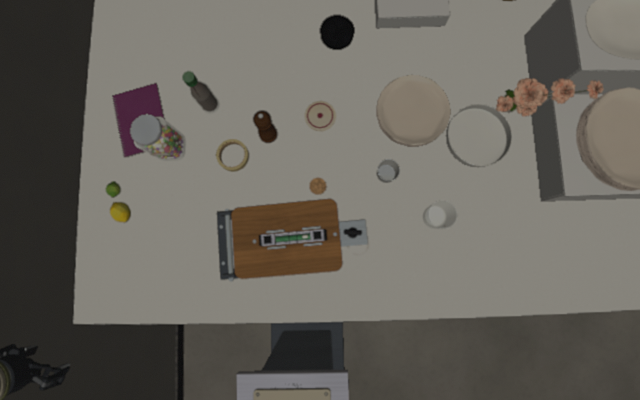

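```bash
cat > look.py <<'E'
from h import *
import sys
n=sys.argv[1]
np.set_printoptions(precision=4,suppress=True)
ps={}
for c in('scene','top'):
    p=robot.read_camera(c); ps[c]=p
    u,v=np.round(pix(p,[[.53,-.08,.1]])[0]).astype(int)
    w,h=(66,40)
    cr=p['frame'][v-h:v+h,u-w:u+w,::-1]
    cv2.imwrite(f'pics/{n}_{c}.png',cv2.resize(cr,None,fx=6,fy=6,interpolation=cv2.INTER_CUBIC)); print(c,u-w,v-h)
E
python3 look.py a; python3 - <<'E'
from h import *
np.set_printoptions(precision=4,suppress=True)
for c in('top','scene'):
    p=robot.read_camera(c)
    for q in['knob_grip','foot_knob','spirit_level']:
        m=robot.masks_of(q,p)
        if not m: print(c,q,'none');continue
        k=m[0]['pixels']; v,u=np.nonzero(k)
        z=p['range_z'][v,u]; 
        X=atz(p,np.c_[u,v],0.105 if q!='spirit_level' else .115)
        mu=X.mean(0);w,V=np.linalg.eigh(np.cov((X-mu)[:,:2].T)); print(c,q,m[0]['confidence'],len(u),mu,np.sqrt(w),V[:,1],np.degrees(np.arctan2(V[1,1],V[0,1])))
E
```

```text
scene 230 151
top 249 197
top knob_grip 0.58 104 [ 0.5416 -0.1776  0.105 ] [0.0043 0.0142] [0.096  0.9954] 84.4883277250157
top foot_knob none
top spirit_level 0.94 735 [ 0.5302 -0.0203  0.115 ] [0.0086 0.0527] [-0.0698  0.9976] 93.99990404107616
scene knob_grip 0.45 87 [ 0.5415 -0.1723  0.105 ] [0.0046 0.0173] [0.1117 0.9937] 83.58505698032522
scene foot_knob 0.54 102 [ 0.5414 -0.1733  0.105 ] [0.0047 0.0199] [0.1438 0.9896] 81.72934519803351
scene spirit_level 0.89 584 [ 0.5251 -0.0416  0.115 ] [0.0123 0.0563] [-0.0636  0.998 ] 93.64926030114749
```

View pics/a_top.png

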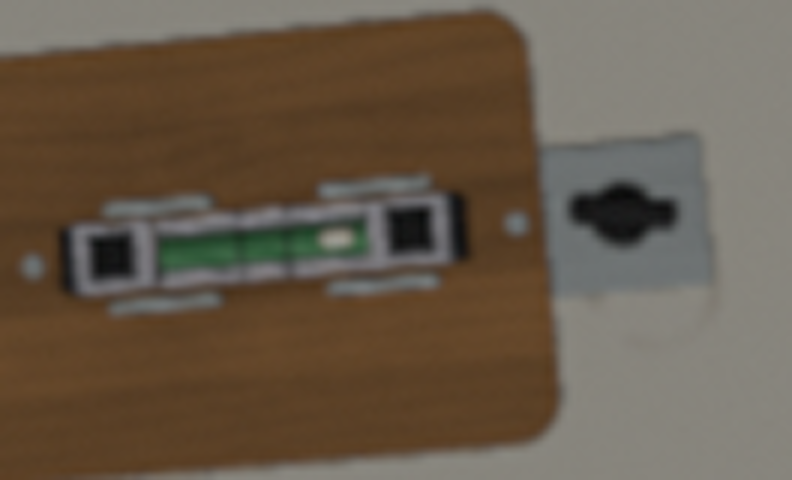

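View pics/a_scene.png

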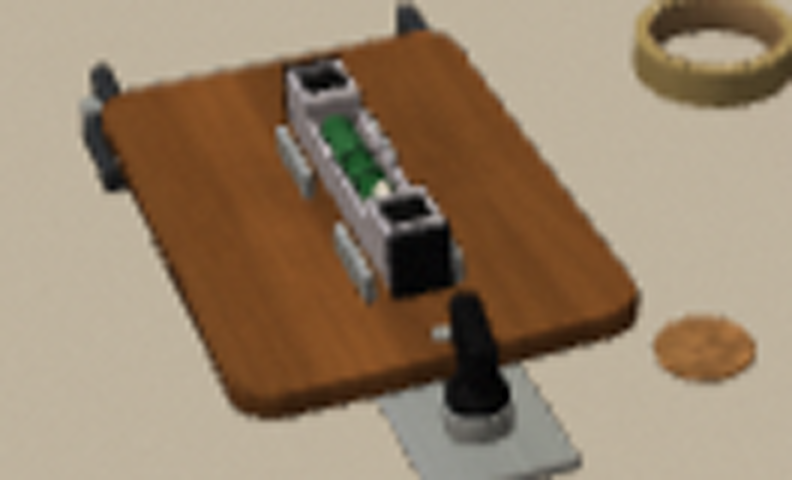

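play_rows:
  motion:
    - [[1,-0.455,-0.334,0.03,70],[1,-0.455,-0.334,0.03,70],[1,-0.455,-0.334,0.03,70],[1,-0.455,-0.334,0.03,70],[1,-0.455,-0.334,0.03,70],[1,-0.455,-0.334,0.03,70],[1,-0.455,-0.334,0.03,70],[1,-0.455,-0.334,0.03,70],[1,-0.455,-0.334,0.03,70],[1,-0.455,-0.334,0.03,70]]
  squeeze: 40

```text
t: 2.95
position: [0.526, 0.0442, 0.3744]
tcp_rot: [[0.094, 0.996, 0.0], [0.996, -0.094, -0.001], [-0.001, 0.0, -1.0]]
ft_force: [0.4, 0.3, -0.6]
gripper_width: 0.001
```

```bash
python3 look.py b; python3 -c "
from h import *
s=robot.get_state();print(s['position'],s['joint_pos'],s['ft_force'])"
```

```text
scene 230 151
top 249 197
[0.52499639 0.04725986 0.374509  ] [-4.36566338e-01 -2.92453953e+00  9.91038544e+01  1.76632173e-02
  8.38509930e+01  4.76537567e+00] [-0.18424616  0.81814419  0.73576638]
```

View pics/b_top.png

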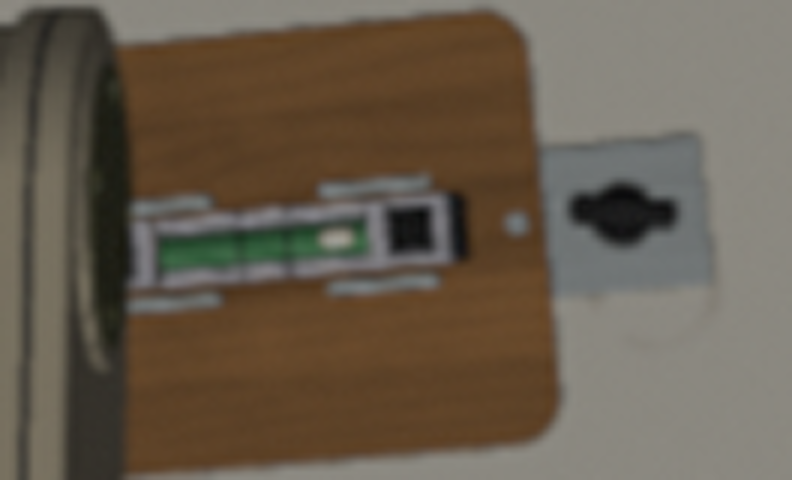

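View pics/b_scene.png

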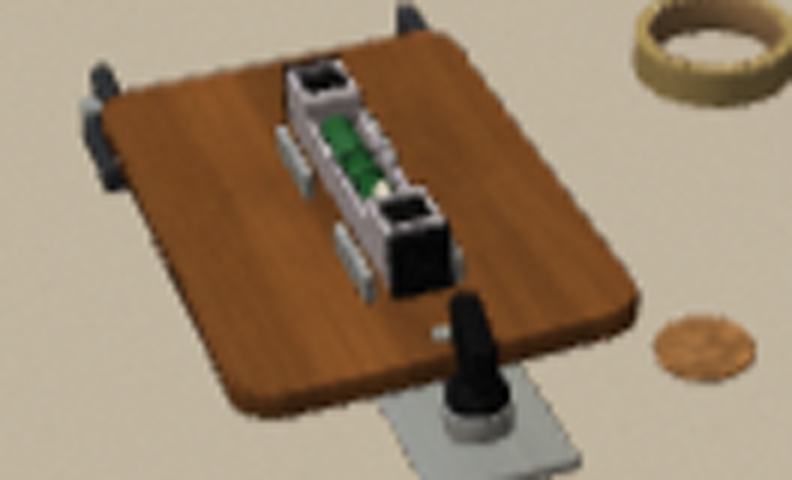

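play_rows:
  motion:
    - [[1,0,0,0.05,0],[1,0,0,0.08,0],[1,0,0,0.083,0],[1,0,0,0.086,0],[1,0,0,0.089,0],[1,0,0,0.09,0],[1,0,0,0.09,0]]

```text
t: 3.92
position: [0.5252, 0.0481, 0.2855]
tcp_rot: [[0.089, 0.996, 0.002], [0.996, -0.089, 0.0], [0.0, 0.002, -1.0]]
ft_force: [0.6, 0.5, 1.9]
gripper_width: 0.002
```

play_rows:
  motion:
    - [[1,0,0,0.002,0],[1,0,0,0.004,0],[1,0,0,0.004,0]]

```text
t: 4.3
position: [0.5251, 0.0479, 0.281]
tcp_rot: [[0.089, 0.996, 0.001], [0.996, -0.089, -0.0], [-0.0, 0.001, -1.0]]
ft_force: [1.5, 0.5, 3.0]
gripper_width: -0.002
```

play_rows:
  motion:
    - [[1,0,0,0.002,0],[1,0,0,0.003,0],[1,0,0,0.003,0]]

```text
t: 4.68
position: [0.5252, 0.0473, 0.2785]
tcp_rot: [[0.089, 0.996, 0.001], [0.996, -0.089, -0.002], [-0.002, 0.001, -1.0]]
ft_force: [-0.1, -4.8, 7.0]
gripper_width: -0.0
```

play_rows:
  motion:
    - [[1,0,0,0.001,0],[1,0,0,0.002,0],[1,0,0,0.002,0]]

```text
t: 5.05
position: [0.5253, 0.0471, 0.2767]
tcp_rot: [[0.089, 0.996, 0.001], [0.996, -0.089, -0.002], [-0.002, 0.002, -1.0]]
ft_force: [-0.2, -5.6, 8.5]
gripper_width: 0.0
```

play_rows:
  motion:
    - [[1,0,0,0.001,0],[1,0,0,0.002,0],[1,0,0,0.002,0]]

```text
t: 5.42
position: [0.5254, 0.0471, 0.276]
tcp_rot: [[0.089, 0.996, 0.002], [0.996, -0.089, -0.002], [-0.002, 0.002, -1.0]]
ft_force: [-5.0, -5.6, 18.4]
gripper_width: -0.0
```

play_rows:
  motion:
    - [[1,0,0,0.001,0],[1,0,0,0.002,0],[1,0,0,0.002,0]]

```text
t: 5.8
position: [0.5256, 0.0471, 0.2756]
tcp_rot: [[0.089, 0.996, 0.002], [0.996, -0.089, -0.002], [-0.002, 0.002, -1.0]]
ft_force: [-13.1, -6.5, 32.6]
gripper_width: 0.001
```

play_rows:
  motion:
    - [[1,0,0,-0.0015,0],[1,0,0,-0.002,0],[1,0,0,-0.002,0]]

```text
t: 6.18
position: [0.5254, 0.0471, 0.276]
tcp_rot: [[0.089, 0.996, 0.002], [0.996, -0.089, -0.002], [-0.002, 0.002, -1.0]]
ft_force: [-5.8, -6.3, 18.0]
gripper_width: 0.003
```

```bash
python3 look.py c; python3 -c "
from h import *
s=robot.get_state();print(s['position'],s['ft_force'])"
```

```text
scene 230 151
top 249 197
[0.52541178 0.0470514  0.27599064] [-5.50234751 -5.56761926 18.72687428]
```

View pics/c_top.png

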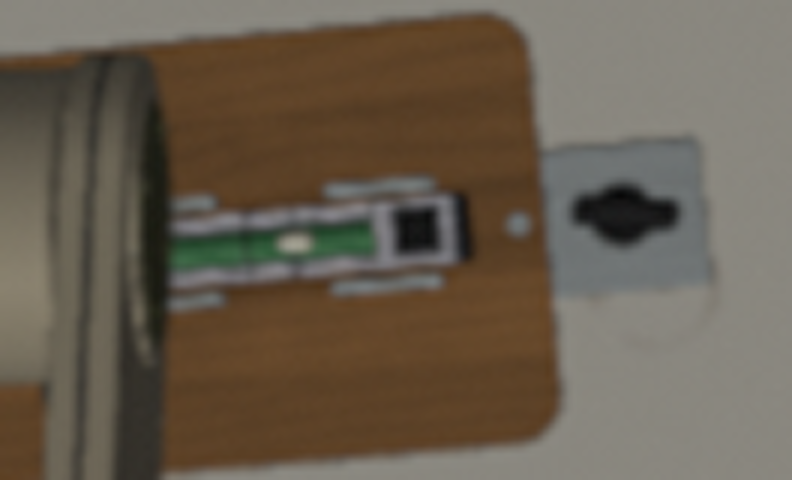

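View pics/c_scene.png

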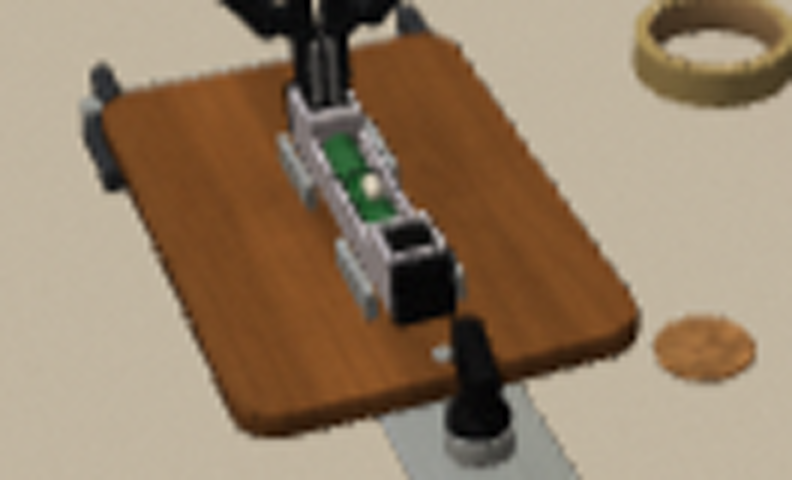

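```bash
python3 - <<'E'
from h import *
np.set_printoptions(precision=4,suppress=True)
p=robot.read_camera('top')
f=lambda x,y:(249+(x+.5)/6-.5,197+(y+.5)/6-.5)
for n,q,z in [('hp',(112,256),.113),('fp',(410,228),.121),('knob',(622,212),.121),('w1',(576,208),.121),('w2',(672,214),.121)]:
    print(n,atz(p,[f(*q)],z))
p=robot.read_camera('scene')
f=lambda x,y:(230+(x+.5)/6-.5,151+(y+.5)/6-.5)
for n,q,z in [('hp',(324,75),.113),('fp',(407,208),.121),('knobtop ends a',(465,300),.121),('b',(480,360),.121)]:
    print(n,atz(p,[f(*q)],z))
E
```

```text
hp [[0.5274 0.047  0.113 ]]
fp [[ 0.5362 -0.0851  0.121 ]]
knob [[ 0.5407 -0.1778  0.121 ]]
w1 [[ 0.543  -0.1578  0.121 ]]
w2 [[ 0.5393 -0.1996  0.121 ]]
hp [[0.5277 0.0528 0.113 ]]
fp [[ 0.5352 -0.0844  0.121 ]]
knobtop ends a [[ 0.5416 -0.1607  0.121 ]]
b [[ 0.5361 -0.2036  0.121 ]]
```

play_rows:
  motion:
    - [[1,0,0,-0.03,0],[1,0,0,-0.06,0],[-1,-0.06,0.01,-0.07,0],[-1,-0.12,0.02,-0.07,0],[-1,-0.18,0.03,-0.07,0],[-1,-0.223,0.035,-0.07,0],[-1,-0.223,0.035,-0.07,0],[-1,-0.223,0.035,-0.07,0],[-1,-0.223,0.035,-0.07,0]]

```text
t: 7.5
position: [0.5399, -0.1759, 0.3434]
tcp_rot: [[0.087, 0.996, -0.001], [0.996, -0.087, 0.001], [0.001, -0.001, -1.0]]
ft_force: [1.2, -0.3, 0.4]
gripper_width: 1.001
```

```bash
python3 look.py d; python3 -c "
from h import *
s=robot.get_state();print(s['position'],s['ft_force'],s['joint_pos'],s['gripper_width'])"
```

```text
scene 230 151
top 249 197
[ 0.54003602 -0.1759608   0.3436238 ] [-0.20367923  0.19605042  0.22157196] [-2.32217531e+01  4.62358716e+00  9.47569177e+01  7.82686305e-03
  8.06336597e+01 -1.82371765e+01] 1.0008530429427378
```

View pics/d_scene.png

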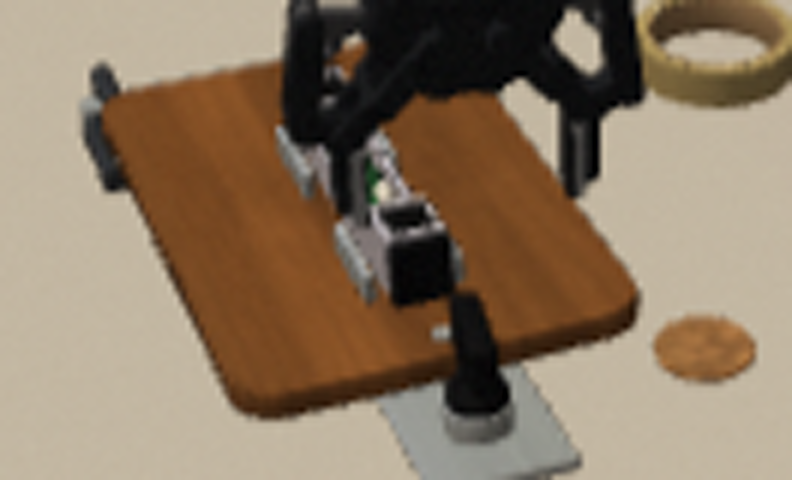

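play_rows:
  motion:
    - [[-1,-0.002,0,0.03,0],[-1,-0.002,0,0.06,0],[-1,-0.002,0,0.078,0],[-1,-0.002,0,0.078,0]]

```text
t: 8.1
position: [0.5392, -0.1785, 0.2642]
tcp_rot: [[0.088, 0.996, -0.003], [0.996, -0.088, 0.001], [0.001, -0.003, -1.0]]
ft_force: [-0.1, 0.8, 0.4]
gripper_width: 0.997
```

play_rows:
  motion:
    - [[1,0,0,0,0],[1,0,0,0,0],[1,0,0,0,0],[1,0,0,0,0],[1,0,0,0,0],[1,0,0,0,0],[1,0,0,0,0]]
  squeeze: 60

```text
t: 8.98
position: [0.5402, -0.1794, 0.2662]
tcp_rot: [[0.089, 0.996, 0.001], [0.996, -0.089, -0.001], [-0.0, 0.001, -1.0]]
ft_force: [4.7, -0.5, 2.6]
gripper_width: 0.158
```

```bash
python3 look.py e
```

```text
scene 230 151
top 249 197
```

View pics/e_scene.png

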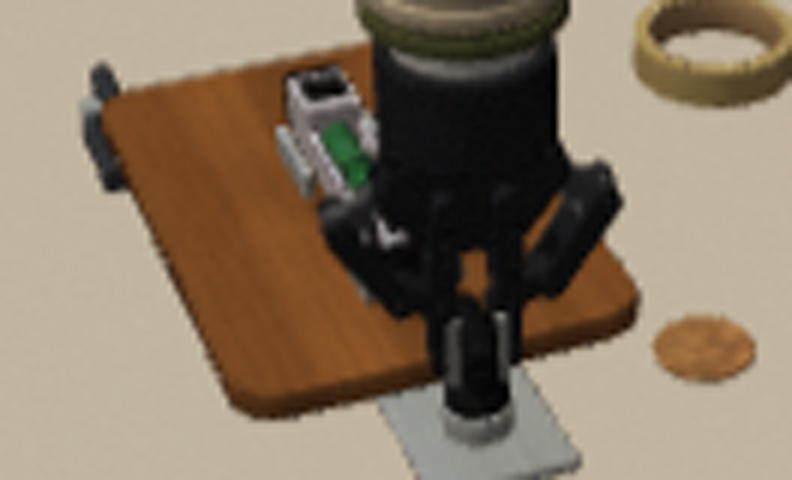

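play_rows:
  motion:
    - [[1,0,0,0,-6],[1,0,0,0,-12],[1,0,0,0,-18],[1,0,0,0,-24],[1,0,0,0,-30],[1,0,0,0,-36],[1,0,0,0,-39],[1,0,0,0,-39],[1,0,0,0,-39]]

```text
t: 10.2
position: [0.5401, -0.1794, 0.266]
tcp_rot: [[-0.558, 0.83, 0.001], [0.83, 0.558, -0.001], [-0.001, 0.001, -1.0]]
ft_force: [6.0, -1.0, 1.7]
gripper_width: 0.155
```

play_rows:
  motion:
    - [[-1,0,0,0,0],[-1,0,0,0,0],[-1,0,0,0,0],[-1,0,0,0,0],[-1,0,0,-0.04,0],[-1,0,0,-0.08,0],[-1,0,0,-0.08,0]]

```text
t: 11.08
position: [0.541, -0.1797, 0.3503]
tcp_rot: [[-0.558, 0.83, 0.007], [0.83, 0.558, -0.003], [-0.006, 0.004, -1.0]]
ft_force: [0.7, 0.2, -0.2]
gripper_width: 1.001
```

play_rows:
  motion:
    - [[1,0.05,0.028,0,10],[1,0.1,0.057,0,20],[1,0.15,0.085,0,30],[1,0.196,0.114,0,39],[1,0.196,0.114,0,39],[1,0.196,0.114,0,39],[1,0.196,0.114,0,39],[1,0.196,0.114,0,39],[1,0.196,0.114,0,39]]
  squeeze: 40

```text
t: 12.2
position: [0.5251, 0.0463, 0.3456]
tcp_rot: [[0.09, 0.996, -0.0], [0.996, -0.09, -0.0], [-0.0, -0.0, -1.0]]
ft_force: [-0.6, 0.0, -0.5]
gripper_width: -0.0
```

play_rows:
  motion:
    - [[1,0,0,0.04,0],[1,0,0,0.06,0],[1,0,0,0.064,0],[1,0,0,0.067,0],[1,0,0,0.069,0],[1,0,0,0.07,0],[1,0,0,0.07,0]]

```text
t: 13.08
position: [0.5257, 0.0466, 0.2779]
tcp_rot: [[0.089, 0.996, 0.002], [0.996, -0.089, -0.001], [-0.001, 0.002, -1.0]]
ft_force: [-3.5, -2.5, 6.8]
gripper_width: 0.002
```

play_rows:
  motion:
    - [[1,0,0,0.001,0],[1,0,0,0.002,0],[1,0,0,0.002,0]]

```text
t: 13.45
position: [0.5259, 0.0464, 0.2763]
tcp_rot: [[0.089, 0.996, 0.003], [0.996, -0.089, -0.001], [-0.001, 0.003, -1.0]]
ft_force: [-3.1, -4.5, 8.3]
gripper_width: 0.0
```

play_rows:
  motion:
    - [[1,0,0,0.001,0],[1,0,0,0.002,0],[1,0,0,0.002,0]]

```text
t: 13.82
position: [0.5261, 0.0462, 0.2746]
tcp_rot: [[0.089, 0.996, 0.004], [0.996, -0.089, -0.002], [-0.001, 0.004, -1.0]]
ft_force: [-2.8, -5.9, 9.7]
gripper_width: -0.0
```

play_rows:
  motion:
    - [[1,0,0,0.001,0],[1,0,0,0.001,0],[1,0,0,0.001,0]]

```text
t: 14.2
position: [0.5262, 0.0462, 0.2742]
tcp_rot: [[0.089, 0.996, 0.004], [0.996, -0.089, -0.002], [-0.002, 0.004, -1.0]]
ft_force: [-6.0, -5.2, 14.5]
gripper_width: 0.001
```

```bash
python3 look.py f
```

```text
scene 230 151
top 249 197
```

View pics/f_top.png

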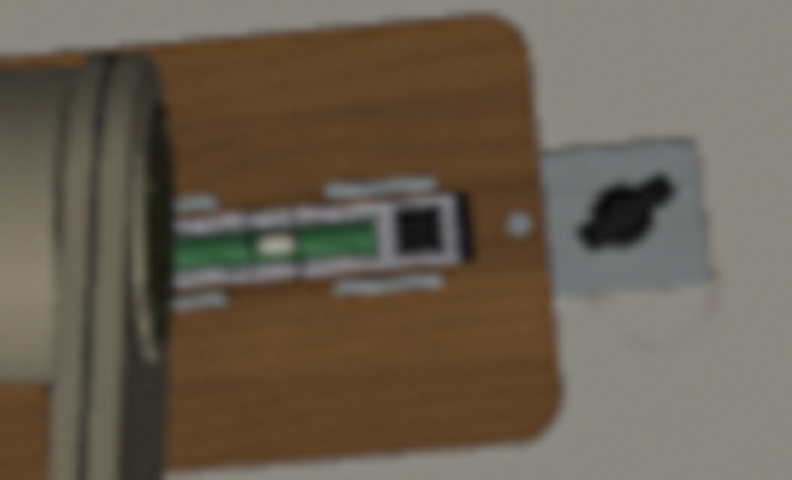

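View pics/f_scene.png

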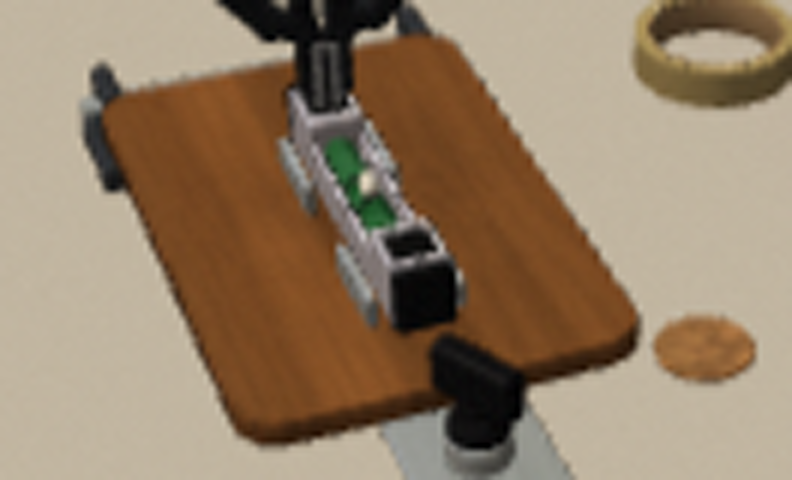

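```bash
python3 - <<'E'
from h import *
np.set_printoptions(precision=4,suppress=True,linewidth=200)
acc=0
for i in range(4):
    p=robot.read_camera('top'); acc=acc+p['frame'].astype(float)/4
s=robot.get_state();print(s['position'],s['ft_force'])
cv2.imwrite('pics/g_top.png',cv2.resize(acc[226:250,276:316,::-1].clip(0,255).astype(np.uint8),None,fx=20,fy=20,interpolation=cv2.INTER_CUBIC))
# profiles along the bar axis in world coordinates (bar frame from network/pixels)
a=np.array([.5362,-.0851]);b=np.array([.5274,.047]);u=(b-a)/np.linalg.norm(b-a);n=np.array([-u[1],u[0]])
ss=np.arange(.02,.115,.001)
def prof(off,z):
    P=np.c_[a+np.outer(ss,u)+off*n,np.full(len(ss),z)]
    q=pix(p,P).astype(np.float32); return np.array([cv2.remap(acc[:,:,k].astype(np.float32),q[:,0].copy(),q[:,1].copy(),cv2.INTER_CUBIC).ravel() for k in range(3)]).T
for o in(-.014,-.011,.009,.012,.014): print(o,prof(o,.101).mean(1).astype(int))
pr=np.mean([prof(o,.098) for o in(-.004,-.002,0,.002)],0); print('red',pr[:,0].astype(int))
print((ss*1000).astype(int))
E
```

```text
[0.5262 0.0462 0.2743] [-6.1395 -5.6439 15.6049]
-0.014 [108 108 107 105 103 101  98  96  94  91  91  89  87  87  86  84  83  83  83  84  86  90  93  96  99 101 103 104 103 100  97  92  90  89  91  94  96  97  96  95  94  92  91  92  91  91  90  88  87
  86  83  81  81  82  84  91  98 104 108 111 111 111 109 106 104 102 100  99  98  96  95  94  94  93  92  91  90  89  90  89  90  90  86  82  74  62  51  38  30  26  22  22  24  24  23]
-0.011 [130 129 128 126 124 123 122 120 119 118 118 119 121 123 125 125 124 123 122 122 121 122 123 125 126 128 128 127 124 119 115 110 108 108 111 116 119 121 121 121 121 122 124 125 127 127 127 125 123
 120 114 110 106 104 105 110 116 122 126 128 129 129 127 125 123 121 120 120 120 120 121 122 125 127 128 128 126 124 122 119 118 116 109 103  93  76  62  46  33  28  23  22  24  24  24]
0.009 [ 76  77  80  81  81  82  84  87  90  93  95  95  95  95  95  95  94  94  93  92  90  89  89  89  89  88  86  81  76  71  66  65  66  69  73  79  83  86  89  91  92  92  92  91  92  92  92  92  90
  87  85  82  81  81  82  83  83  82  80  78  78  78  80  81  84  86
[... 965 characters left out ...]
 43  44  44  44  44  45  45  46  46  46  46  45  44  46  49  55  67  79  93 106 115 122 127 127 128 129 128 127 126 120 112 102  87
  72  59  46  40  38  37  41  45  46  47  48  47  46  46  45  45  45  44  44  44  43  43  43  43  43  43  43  43  44  44  44  45  45  46  46  46  45  42  39  36  33  31  29  27  27  27]
[ 20  21  22  23  24  25  26  27  28  29  30  31  32  33  34  35  36  37  38  39  40  41  42  43  44  45  46  47  48  49  50  51  52  53  54  55  56  57  58  59  60  61  62  63  64  65  66  67  68
  69  70  71  72  73  74  75  76  77  78  79  80  81  82  83  84  85  86  87  88  89  90  91  92  93  94  95  96  97  98  99 100 101 102 103 104 105 106 107 108 109 110 111 112 113 114]
```

View pics/g_top.png

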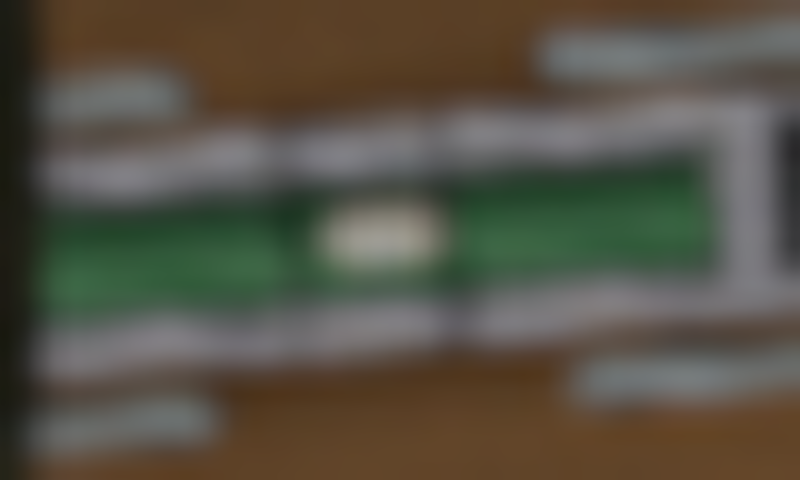

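play_rows:
  motion:
    - [[1,0,0,0.0005,0],[1,0,0,0.0005,0],[1,0,0,0.0005,0],[1,0,0,0.0005,0]]

```text
t: 15.0
position: [0.5262, 0.0462, 0.2742]
tcp_rot: [[0.089, 0.996, 0.004], [0.996, -0.089, -0.002], [-0.002, 0.004, -1.0]]
ft_force: [-7.3, -5.7, 18.4]
gripper_width: 0.002
```

```bash
python3 - <<'E'
from h import *
acc=0
p=robot.read_camera('scene')
cv2.imwrite('pics/h_scene.png',cv2.resize(p['frame'][166:206,272:312,::-1],None,fx=15,fy=15,interpolation=cv2.INTER_CUBIC))
p=robot.read_camera('top')
cv2.imwrite('pics/h_top.png',cv2.resize(p['frame'][226:250,276:316,::-1],None,fx=20,fy=20,interpolation=cv2.INTER_CUBIC))
s=robot.get_state();print(s['t'],s['position'],s['ft_force'])
E
```

```text
15.1 [0.52621718 0.04617135 0.27417814] [-7.66277939 -5.63037365 18.91283068]
```

View pics/h_scene.png

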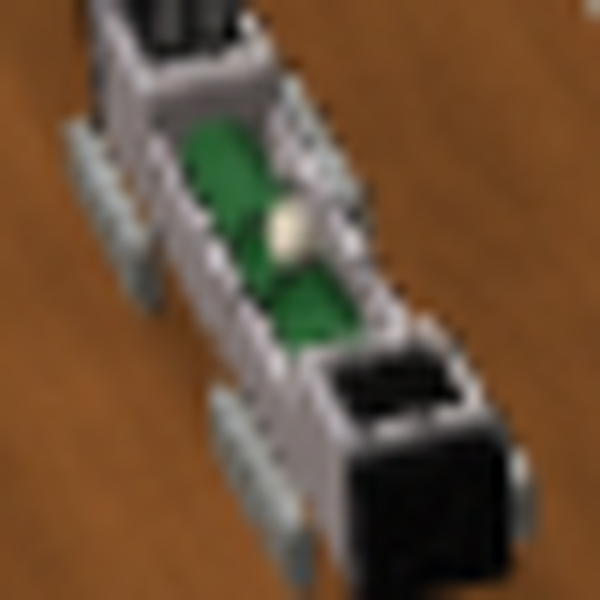

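View pics/h_top.png

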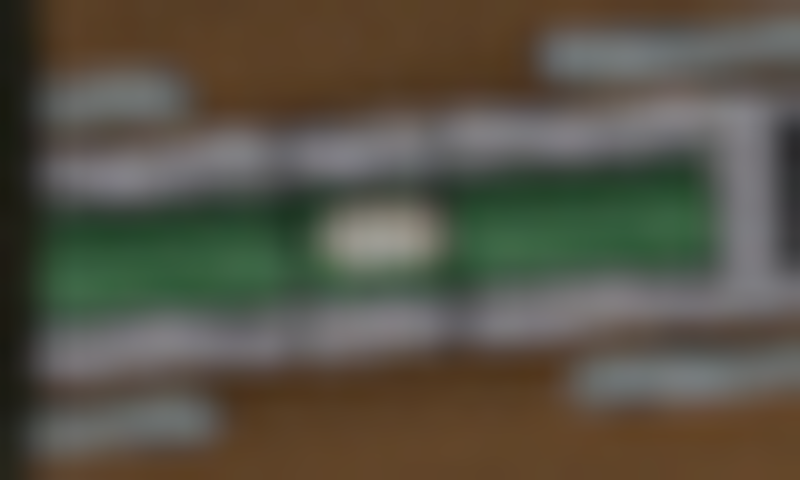

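play_rows:
  motion:
    - [[1,0,0,-0.04,0],[1,0,0,-0.08,0],[-1,-0.06,0.01,-0.08,-10],[-1,-0.12,0.02,-0.08,-20],[-1,-0.18,0.03,-0.08,-30],[-1,-0.223,0.034,-0.08,-39],[-1,-0.223,0.034,-0.08,-39],[-1,-0.223,0.034,-0.08,-39],[-1,-0.223,0.034,-0.08,-39]]

```text
t: 16.23
position: [0.5393, -0.1769, 0.3506]
tcp_rot: [[-0.558, 0.83, 0.0], [0.83, 0.558, 0.0], [-0.0, 0.0, -1.0]]
ft_force: [0.3, 0.0, -0.0]
gripper_width: 0.999
```

play_rows:
  motion:
    - [[-1,0,0,0.03,0],[-1,0,0,0.06,0],[-1,0,0,0.085,0],[-1,0,0,0.085,0],[-1,0,0,0.085,0]]

```text
t: 16.85
position: [0.5397, -0.1775, 0.2665]
tcp_rot: [[-0.559, 0.829, 0.001], [0.829, 0.559, -0.0], [-0.001, 0.001, -1.0]]
ft_force: [-1.0, -0.0, 0.6]
gripper_width: 0.999
```

play_rows:
  motion:
    - [[1,0,0,0,0],[1,0,0,0,0],[1,0,0,0,0],[1,0,0,0,0],[1,0,0,0,0],[1,0,0,0,0],[1,0,0,0,0]]
  squeeze: 60

```text
t: 17.73
position: [0.5393, -0.178, 0.2654]
tcp_rot: [[-0.558, 0.83, 0.001], [0.83, 0.558, -0.0], [-0.0, 0.0, -1.0]]
ft_force: [2.0, 1.9, 0.5]
gripper_width: 0.169
```

play_rows:
  motion:
    - [[1,0,0,0,-3],[1,0,0,0,-6],[1,0,0,0,-7.5],[1,0,0,0,-7.5],[1,0,0,0,-7.5]]

```text
t: 18.35
position: [0.5392, -0.1782, 0.2653]
tcp_rot: [[-0.661, 0.75, 0.0], [0.75, 0.661, -0.0], [-0.0, 0.0, -1.0]]
ft_force: [3.0, 0.7, 1.5]
gripper_width: 0.167
```

play_rows:
  motion:
    - [[-1,0,0,0,0],[-1,0,0,0,0],[-1,0,0,0,0],[-1,0,0,0,0],[-1,0,0,-0.04,0],[-1,0,0,-0.08,0],[-1,0,0,-0.08,0]]

```text
t: 19.23
position: [0.5404, -0.1786, 0.3498]
tcp_rot: [[-0.662, 0.75, 0.007], [0.75, 0.662, -0.003], [-0.007, 0.003, -1.0]]
ft_force: [1.3, -0.1, -0.4]
gripper_width: 0.996
```

play_rows:
  motion:
    - [[1,0.045,0.035,0,10],[1,0.09,0.07,0,20],[1,0.135,0.105,0,30],[1,0.177,0.139,0,40],[1,0.177,0.139,0,46.5],[1,0.177,0.139,0,46.5],[1,0.177,0.139,0,46.5],[1,0.177,0.139,0,46.5],[1,0.177,0.139,0,46.5]]
  squeeze: 40

```text
t: 20.35
position: [0.5263, 0.046, 0.3451]
tcp_rot: [[0.089, 0.996, -0.0], [0.996, -0.089, -0.0], [-0.0, -0.0, -1.0]]
ft_force: [-0.2, 0.1, -0.3]
gripper_width: 0.002
```

play_rows:
  motion:
    - [[1,0,0,0.04,0],[1,0,0,0.06,0],[1,0,0,0.064,0],[1,0,0,0.068,0],[1,0,0,0.07,0],[1,0,0,0.072,0],[1,0,0,0.073,0],[1,0,0,0.073,0]]

```text
t: 21.35
position: [0.5271, 0.0458, 0.2748]
tcp_rot: [[0.089, 0.996, 0.003], [0.996, -0.089, -0.002], [-0.001, 0.003, -1.0]]
ft_force: [-4.1, -4.0, 9.1]
gripper_width: -0.001
```

play_rows:
  motion:
    - [[1,0,0,0.001,0],[1,0,0,0.002,0],[1,0,0,0.002,0],[1,0,0,0.002,0]]

```text
t: 21.85
position: [0.5273, 0.0457, 0.2739]
tcp_rot: [[0.089, 0.996, 0.003], [0.996, -0.089, -0.002], [-0.002, 0.004, -1.0]]
ft_force: [-8.0, -5.4, 16.4]
gripper_width: -0.002
```

play_rows:
  motion:
    - [[1,0,0,0.0003,0],[1,0,0,0.0003,0],[1,0,0,0.0003,0],[1,0,0,0.0003,0]]

```text
t: 22.35
position: [0.5273, 0.0457, 0.2738]
tcp_rot: [[0.089, 0.996, 0.003], [0.996, -0.089, -0.002], [-0.002, 0.004, -1.0]]
ft_force: [-9.8, -4.8, 19.7]
gripper_width: 0.002
```

```bash
python3 look.py k; python3 - <<'E'
from h import *
p=robot.read_camera('top')
cv2.imwrite('pics/i_top.png',cv2.resize(p['frame'][226:250,276:316,::-1],None,fx=20,fy=20,interpolation=cv2.INTER_CUBIC))
for q in('tumbler','tape','cup'): print(q,[np.round(m['location'],3) for m in robot.mark_of(q,p)[:1]])
s=robot.get_state();print(s['t'],s['position'],s['ft_force'])
E
```

```text
scene 230 151
top 249 197
tumbler [array([ 0.578, -0.424, -0.002])]
tape [array([ 0.782,  0.166, -0.003])]
cup [array([ 0.715, -0.289,  0.001])]
22.65 [0.52728957 0.04570954 0.27382677] [-7.98307515 -5.87975059 19.24866572]
```

View pics/i_top.png

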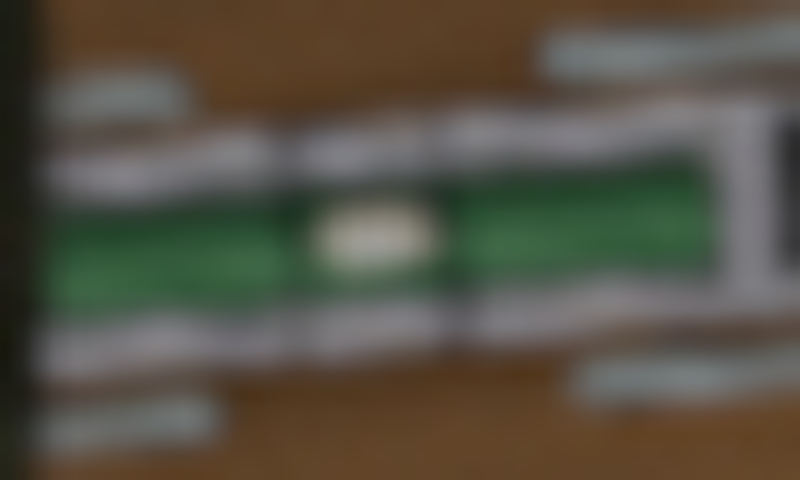

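View pics/k_top.png

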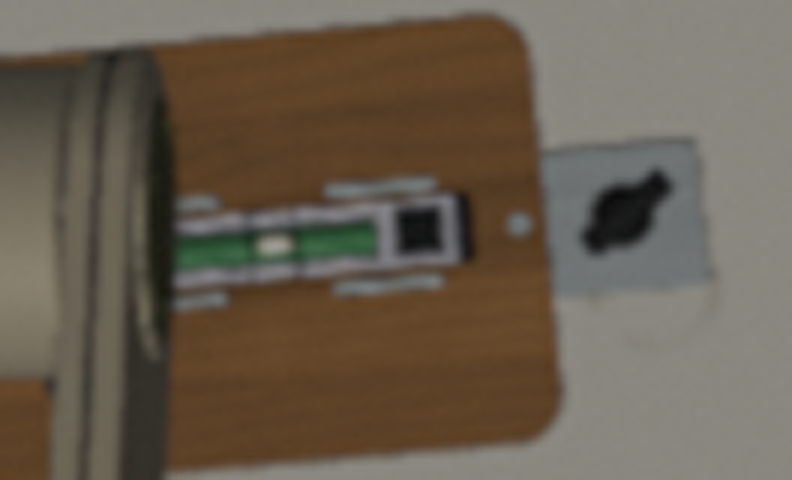

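```bash
python3 -c "
from station import robot
print(robot.close_job())"
```

```text
the job is handed in; nothing more can be done
None
```

The job is handed in with the shut gripper still pressing the level's hinge-end patch and the bubble about centred. `close_job` gives no verdict, so the checks below are my own.

**What I did:** I pressed the spirit level home, which briefly took 33 N. I then gripped the wing knob and turned it 39° anticlockwise. Pressed again, the bubble still read about +1.6 mm, so I turned the knob another 7.5° and pressed once more.

**Last checks:**
- **Push:** the wrist force was about 19 N upward. That is a little over the suggested 8 to 15 N, chosen to keep the foot firm. About 10 N of sideways force came with it.
- **Foot:** the force rose steeply at the end of the travel, which shows the foot is on its disc. I had no direct reading of the force on the foot, but I estimate about 3 N.
- **Bubble:** about +0.6 mm from centre in the top picture. My reading is good to roughly 0.5 to 1 mm, because one pixel there is about 2.7 mm. The scale from the marks and the scale from the rubber patches disagreed by about 10%, which is why I made the second, small turn.
- **Seat:** I judged the level home from the hard stop and from how much lower it sits in the picture. I did not measure it directly.
- **Bystanders:** the top camera puts the glass, tape roll and cup within about 4 mm of where they started.

The job took about 23 of the 59 s.

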